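Dispense one key-tag blank and slide it to the filing spot

ROBOT

A 6-joint arm with a two-finger parallel gripper is mounted at the origin on the work surface. World frame = base frame: x ahead of the robot, y to its left, z up, the work surface at z = 0. Lengths are in mm, angles in rad, forces in N, time in s.
With the tool pointing down it reaches from about 400 to 925 mm from the base axis. Payload 12.5 kg.
Tool frame: the origin (TCP) lies midway between the tips of the shut fingers; the grasp point (between the pads) lies 19 mm behind it; z points along the fingers, y is the direction in which the jaws open and shut (so a half turn about z gives the same grasp; the last joint's range is limited). The gripper opens to 95 mm and grips with 3 to 60 N. Pads are 20 mm wide; open, the fingers measure 119 mm over their backs; the gripper's body (75 mm by 180 mm) begins 59 mm behind the grasp point.
Start: joints at [-1.318, 0.491, 1.559, -0, 1.092, -0.106], TCP at [219.493, -585.209, 214.661] pointing down, gripper open.
Joint ranges: [-3.1, 3.1], [-0.84, 2.19], [0.05, 2.79], [-1.13, 4.28], [0.06, 2.93], [-2.69, 2.69]. Speed limits (rad/s): [2.22, 2.22, 2.79, 3.14, 3.14, 3.14].

INTERFACE

Orientations are given as [roll, pitch, yaw] about the fixed x, y, z axes, in that order (R = Rz(yaw) Ry(pitch) Rx(roll)).
In Python, from cell import * gives the robot as it stands. The module is installed in compiled form; this text tells all that it offers.
- The arm moves only by the tool carry_out, never from a script. Its argument "moves" is a list of rows, each an object of numbers: "dx", "dy", "dz": the shift along the tool's x, y, z in m; "twist": the turn about the tool's z in degrees. A call has 1 to 5 rows; each row is the pose to reach, as a shift and turn from the pose commanded when the call began, along the tool's axes at that moment; what a row does not reach only later rows make up. A row lasts 1/10 s, in which the tool goes at most 50 mm and 8.59 degrees, less where a joint would pass 70% of its speed; a pose out of reach is approached as far as the arm can. A call with a gripper value outside its range is refused whole. "grip" is the finger opening in m, from 0 to 0.0951, set as the call begins (left out, the last holds). The fingers move at their own pace and stop on an object; the grip force is fixed at half the most. Time passes only in rows, so rows that repeat a pose let the fingers close. It gives the time, the measured TCP pose, the force and the opening at its end, in the units of the state.
- state(): the state, without advancing time (a new reading comes with each control period).
- read_camera(name): name is "scene" or "top" or "wrist"; returns (picture, depth): 400x640x3 uint8, red, green, blue; 400x640 float32, mm along the optical axis (not along the pixel's ray), 0 where there is no reading.
- camera_info(name): a dict with "mtx" (3x3 intrinsics, pixels), "dist_coeffs" ([k1, k2, p1, p2, k3] as OpenCV has them; the pictures are not rectified), "R" (3x3) and "t" (3): a world point X has camera coordinates R X + t. Camera axes: x right, y down, z forward; pixel columns grow to the right and rows downward; lengths in mm; the calibration is good to about 2 mm. A picture is of the moment at which its call begins: read the wrist's pose just before it. camera_info takes no time and is no camera call; for the wrist camera it gives the pose at the moment of the call.
- job_done(): hands the job in, once; it reports no verdict.
The state is a dict: "t": time; "joints": joint angles; "qvel": joint speeds; "tau": joint torques, N m; "eef_pos": TCP position; "tcp_rot": TCP orientation; "ft_force": force on the tool from outside, world axes, zero at the start; "moment": the same for the moment, N m; "opening": opening from 0.0 (shut) to 1.0 (fully open).
Only numpy, scipy, OpenCV 4.12 (cv2) and the standard library are available. Lean on these libraries where they do the work, as an engineer would, in place of code of your own. Each camera call takes 0.05 s, during which the arm holds its last target. There are 200 camera calls.

TASK

Press the red plunger of the blue blank feeder all the way down once and let it come back up, so that exactly one metal key-tag blank comes out of the slot at the bottom. Then push that blank along the bench with your fingertips into the middle of the orange outlined square, lying flat and inside the outline. Do not pick it up, leave the other blanks in the feeder, and do not disturb the other things on the bench.

Things in the scene. Friction and masses are not known exactly. Their poses are not given: they have to be found in the camera images.
- feeder: Blue steel feeder bolted down. Origin: on the bench under the centre of its magazine; -x points out of the outlet, +x to the plunger end. Magazine: open on top, inside 42 x 42 mm, 62 mm high, outside x -25 to 21, y +-31 mm; clear front wall with a slot 11.5 mm high at the bench. Housing behind: x 21 to 119 mm, 62 wide, 66 high, feet 94 wide. Each full press puts out one blank.
- outlet (a point): Point on the bench 60 mm in front of the feeder's origin along its -x axis: a pressed-out blank comes to lie flat with its centre here (within some 5 mm), turned about as the feeder. It is empty at the start.
- plunger (a joint): Travel of the red plunger, m: 0 up, 0.030 fully down (hard stop). Its spring takes about 3 N at the start, 9 to 12 N fully down, and brings it back up. It drives a pusher blade by twice its travel: only a press to 0.027 or more puts a blank right out. Press straight down, 0.05 m/s or slower.
- plunger_top (a point): Centre of the top face of the red mushroom plunger, a disc 38 mm in diameter, 118 mm above the bench when up and 88 mm when fully down; it lies 75 mm along the feeder's +x axis from the feeder's origin.
- blank0_center (a point): Centre of the lowest blank of the stack, the one that will come out: a bare aluminium square 40 x 40 x 8 mm, 34 g, with a small hole in one corner. Its centre is 4 mm above the bench when it lies flat; x and y are along its sides.
- blank1_center (a point): Centre of the second blank in the stack (same kind); drops 8 mm when the lowest has gone, and must stay in the feeder.
- blank2_center (a point): Centre of the third blank in the stack, must stay in the feeder.
- blank3_center (a point): Centre of the fourth, top blank in the stack, must stay in the feeder.
- orange_square: Target: an orange tape outline on the bench, 80 x 80 mm outside, 64 mm inside, with a dot in its middle, no height to speak of. Origin at its centre; x and y along its sides. It lies to one side of the outlet, left or right, about 100 mm off the line of the outlet.
- blue_square: The same outline in blue on the other side of the outlet: not the target.
- ear_defenders: Bystander: orange ear defenders lying on the bench, 220 mm wide, 75 mm high; origin on the bench between the cups.
- file: Bystander: flat file with a wooden handle, 300 mm long, 24 mm high; origin on the bench near the middle, x along it.
- screwdriver: Bystander: screwdriver lying on the bench on the +y side of the feeder; x along it.
- offcut: Bystander: loose steel plate 50 x 90 x 4 mm lying on the bench ahead of the outlet, its centre 165 to 180 mm from the feeder's origin; origin at its underside.
- punch_block: Bystander: wooden block 50 x 70 x 35 mm with three punches standing up to 75 mm, on the -y side of the feeder; origin at its underside.
- tin: Bystander: empty steel tin, 74 mm across, 95 mm high; origin at its underside.
- oil_bottle: Bystander: green bottle, 56 mm across, 130 mm high; origin at its underside.
- blank0: The same lowest blank, origin at the centre of its underside.
Things that resemble listed ones, but are neither listed nor needed, are in the scene too. What is shaped like the feeder but pink, purple or turquoise is not meant.

How it is judged (in metres and radians):
On the way, in this order (a step that is already met when the one before it is completed fails the run):
1. the plunger is pressed fully down and the lowest blank is pushed out of the slot (value of joint plunger above 0.026 m and x of blank0_center in the frame of feeder below -0.048 m).
2. the plunger is let back up, the blank lying flat in front of the feeder (value of joint plunger below 0.004 m and x of blank0_center in the frame of feeder below -0.048 m and height (world z) of blank0_center below 0.007 m), for 0.1 s.
3. the blank is pushed into the orange square (x of blank0_center in the frame of orange_square between -0.021 and 0.021 m and y of blank0_center in the frame of orange_square between -0.021 and 0.021 m and height (world z) of blank0_center below 0.007 m), for 0.2 s.
At the end, for the whole second after the job is handed in: The blank that came out lies flat and at rest on the bench with its centre within 21 mm of the orange square's centre along each of the square's sides (so inside the outline), the plunger is up (within 4 mm) and the other three blanks are still in the feeder's magazine (all of step 3 and value of joint plunger below 0.004 m and distance of each of blank1_center, blank2_center, blank3_center from where it was at the start of the episode below 0.018 m and linear speed of blank0 below 0.01 m/s); the robot touches nothing.
It fails at once if a second blank comes out of the feeder or is taken from it (not (distance of each of blank1_center, blank2_center, blank3_center from where it was at the start of the episode below 0.018 m)).
It fails at once if the blank is lifted off the bench or stood on edge (centre more than 15 mm up) (height (world z) of blank0_center above 0.015 m).
It fails at once if another thing on the bench is moved by more than 20 mm (distance of any of ear_defenders, file, screwdriver, offcut, punch_block, tin, oil_bottle from where it was at the start of the episode above 0.02 m).
It also fails if it takes over 51 s, if anything falls off the work surface, if the arm or the gripper's body presses on something with over 40 N, if the wrist force passes 120 N, or if a joint passes its speed limit or range.

## Working session

There is one attempt and no reset: what is moved stays moved. The work goes in short steps, Python scripts to look and compute and a tool call to move; the robot and the scene stay as the last step left them, time stands still between calls to the robot, and variables do not carry over. Pictures are saved under pics/ and viewed, about 8 in all and at most 12, crops included, and the job is handed in when it is done.

Besides the shell and the picture viewer there is one more tool, called as name(argument=value, ...), one argument or row to a line, values as JSON. carry_out: Moves the arm, as the interface text tells. Its arguments: {"type":"object","properties":{"moves":{"type":"array","items":{"type":"object","properties":{"dx":{"type":"number"},"dy":{"type":"number"},"dz":{"type":"number"},"twist":{"type":"number"}}}},"grip":{"type":"number"}},"required":["moves"]}

```bash
mkdir -p pics && cat > h.py <<'E'
from cell import *
import numpy as np, cv2
def px2w(cam,uv,z=0.,info=None):
    i=info or camera_info(cam); K=np.array(i["mtx"],float);D=np.array(i["dist_coeffs"],float);R=np.array(i["R"],float);t=np.array(i["t"],float).ravel()
    n=cv2.undistortPoints(np.array(uv,float).reshape(-1,1,2),K,D).reshape(-1,2)
    d=np.c_[n,np.ones(len(n))]@R; c=-R.T@t
    z=np.broadcast_to(z,len(n))
    return c+d*((z-c[2])/d[:,2])[:,None]
def w2px(cam,X):
    i=camera_info(cam)
    return cv2.projectPoints(np.array(X,float).reshape(-1,1,3),cv2.Rodrigues(np.array(i["R"],float))[0],np.array(i["t"],float),np.array(i["mtx"],float),np.array(i["dist_coeffs"],float))[0].reshape(-1,2)
def save(n,p): cv2.imwrite("pics/"+n,p[:,:,::-1])
E
python3 - <<'E'
from h import *
for c in("top","scene"):
    p,d=read_camera(c); save(c+"0.png",p); np.save(c+"0.npy",d)
s=state();print(s["t"],s["eef_pos"],s["tcp_rot"],s["ft_force"],s["opening"])
i=camera_info("top");print(-np.array(i["R"]).T@np.array(i["t"]).ravel())
E
```

```text
0.1 [ 219.43991438 -584.97180345  214.1274802 ] [-3.14059820e+00 -7.70206651e-05  3.58838631e-01] [ 0.23044548 -0.46836731 -0.30962313] 0.9958248982856793
[ 385.80706141   13.62528331 1621.487816  ]
```

View pics/top0.png

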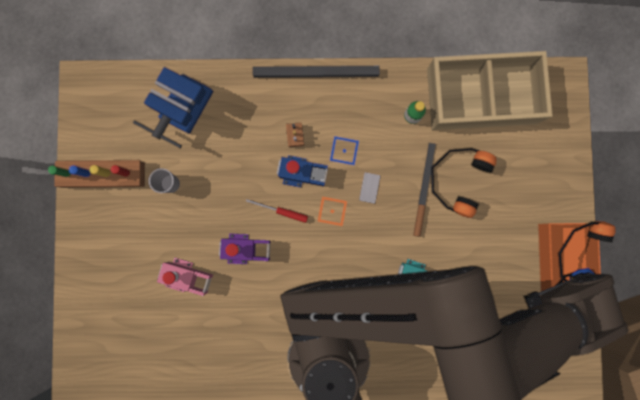

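View pics/scene0.png

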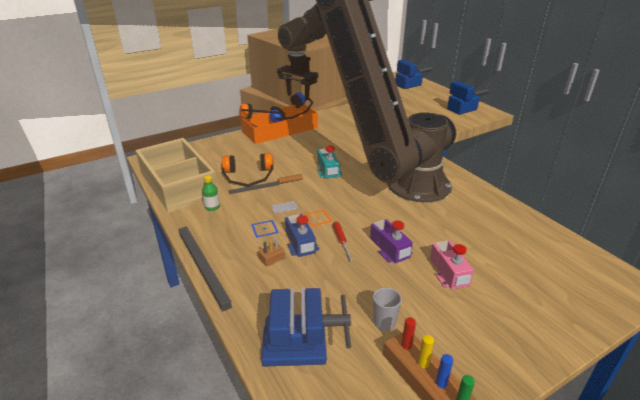

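The blue feeder is at top px (303,172) with its red plunger at (293,167). Purple (245,250), pink (183,277) and turquoise (412,268) are the look-alikes. The orange outline is at (333,211) and the blue one at (344,151). I'll confirm in an enlarged crop.

```bash
python3 - <<'E'
from h import *
p=cv2.imread("pics/top0.png")[120:240,240:400]
cv2.imwrite("pics/crop0.png",cv2.resize(p,None,fx=5,fy=5,interpolation=cv2.INTER_CUBIC))
print(px2w("top",[(333,211),(303,172),(345,151)]),px2w("top",[(293,167)],118))
E
```

```text
[[457.6572499  -18.61068155   0.        ]
 [581.77064059  74.37213388   0.        ]
 [647.1844297  -59.02668368   0.        ]] [[582.53178923  99.03989634 118.        ]]
```

View pics/crop0.png

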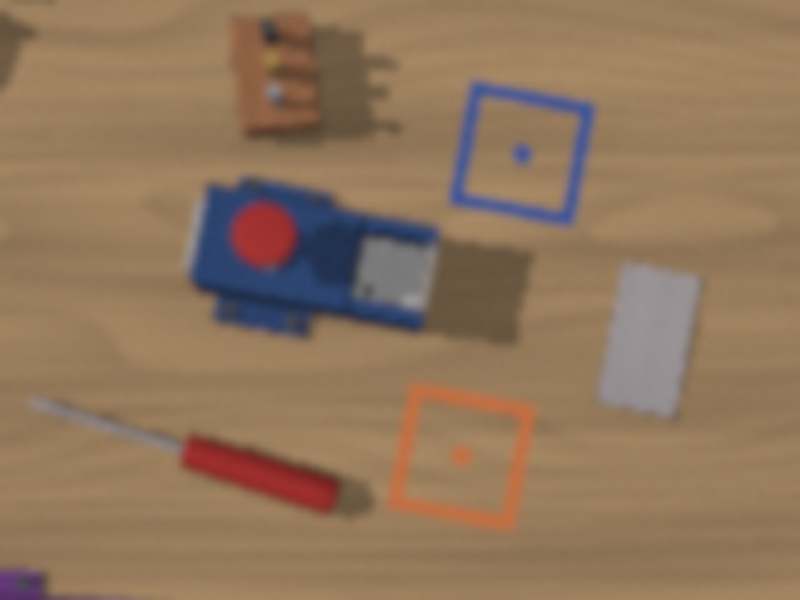

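The crop confirms the blue feeder: visible stack, red disc at crop (264,235), i.e. px (292.8,167), and free bench at the outlet. The orange dot is at crop (462,457), i.e. px (332.4,211.4). Next I measure poses.

```bash
python3 - <<'E'
from h import *
c=lambda L:[(240+(x+.5)/5-.5,120+(y+.5)/5-.5) for x,y in L]
O=px2w("top",c([(414,383),(535,407),(513,530),(389,507),(462,457)]))[:,:2];print("orange",O.mean(0),O[4])
B=px2w("top",c([(522,155)]))[0,:2];print("blue",B)
ang=lambda v:np.degrees(np.arctan2(v[1],v[0]))
print("edges",ang(O[0]-O[1]),ang(O[3]-O[2]),ang(O[0]-O[3])+90,ang(O[1]-O[2])+90)
P=px2w("top",c([(264,235)]),118)[0,:2];print("plunger",P)
M=px2w("top",c([(208,184),(440,228),(194,284),(424,330)]),[66,62,66,62])[:,:2];print("body",M,ang(M[0]-M[1]),ang(M[2]-M[3]))
S=px2w("top",c([(398,270)]),34)[0,:2];print("stack",S)
u=(P-S);print(np.linalg.norm(u),ang(u))
# red disc from colour + depth
p=cv2.imread("pics/top0.png")[...,::-1].astype(int);d=np.load("top0.npy")
m=(p[...,0]>120)&(p[...,1]<75)&(p[...,2]<75);m[:,:270]=0;m[:,315:]=0;m[185:]=0
v,uu=np.nonzero(m);print(uu.mean(),v.mean(),len(v),np.median(d[m]),px2w("top",[(uu.mean(),v.mean())],118))
E
```

```text
orange [457.86709504 -15.86229121] [457.69445575 -15.4725376 ]
blue [648.49344714 -55.87920922]
edges 78.09495579985995 78.8029106556026 77.97636304186896 79.04195468200007
plunger [583.72787705 100.78387163]
body [[622.03300276 137.45755811]
 [594.23779538  -2.76838162]
 [561.23534666 146.26070882]
 [532.16201581   7.67238291]] 78.7883137023709 78.1521864291885
stack [572.15359328  23.17755544]
78.46466948315103 81.51737438313806
292.2920353982301 166.50442477876106 113 1511.643 [[584.01257275 101.09718882 118.        ]]
```

Feeder yaw ≈ 78.5°, origin ≈ (569,27.5), outlet ≈ (557,-31), target ≈ (458,-15.5). The push is about 100 mm straight along feeder +y. I move towards the plunger with the gripper shut and turn by +32°.

carry_out(
  moves=[
    {"dx":0.036,"dy":-0.032,"twist":8},
    {"dx":0.072,"dy":-0.064,"twist":16},
    {"dx":0.108,"dy":-0.096,"twist":24},
    {"dx":0.144,"dy":-0.128,"twist":32},
    {"dx":0.18,"dy":-0.16,"twist":32},
  ],
  grip=0,
)

```text
schema error: expected keys dx, dy, dz, twist
```

carry_out(
  moves=[
    {"dx":0.036,"dy":-0.032,"dz":0,"twist":8},
    {"dx":0.072,"dy":-0.064,"dz":0,"twist":16},
    {"dx":0.108,"dy":-0.096,"dz":0,"twist":24},
    {"dx":0.144,"dy":-0.128,"dz":0,"twist":32},
    {"dx":0.18,"dy":-0.16,"dz":0,"twist":32},
  ],
  grip=0,
)

```text
t: 0.6
eef_pos: [332.2, -370.4, 214.5]
tcp_rot: [-3.141, 0.0, -0.205]
ft_force: [1.4, -0.3, -0.2]
opening: 0.636
```

carry_out(
  moves=[
    {"dx":0.013,"dy":-0.047,"dz":0,"twist":0},
    {"dx":0.026,"dy":-0.094,"dz":0,"twist":0},
    {"dx":0.039,"dy":-0.141,"dz":0,"twist":0},
    {"dx":0.052,"dy":-0.188,"dz":0,"twist":0},
    {"dx":0.065,"dy":-0.235,"dz":0,"twist":0},
  ],
)

```text
t: 1.1
eef_pos: [442.6, -152.8, 214.6]
tcp_rot: [3.142, -0.0, -0.2]
ft_force: [-0.4, -0.7, -0.1]
opening: 0.214
```

carry_out(
  moves=[
    {"dx":0.014,"dy":-0.046,"dz":0,"twist":0},
    {"dx":0.028,"dy":-0.092,"dz":0,"twist":0},
    {"dx":0.042,"dy":-0.138,"dz":0,"twist":0},
    {"dx":0.056,"dy":-0.184,"dz":0,"twist":0},
    {"dx":0.07,"dy":-0.23,"dz":0,"twist":0},
  ],
)

```text
t: 1.6
eef_pos: [556.9, 58.8, 214.4]
tcp_rot: [3.141, 0.0, -0.199]
ft_force: [0.5, -0.5, -0.2]
opening: 0.011
```

```bash
python3 - <<'E'
from h import *
i=camera_info("wrist")
p,d=read_camera("wrist");save("w0.png",p);s=state();print(s["t"],s["eef_pos"],s["tcp_rot"],s["opening"])
print(w2px("wrist",[(584,101,118),(557,-31.3,4),(457.8,-15.5,0)]))
E
```

```text
1.65 [559.41864115  63.64342503 214.34154911] [-3.13991742e+00 -1.00110322e-03 -1.97397413e-01] 0.008054627154053397
[[267.7313977  178.61121197]
 [403.98679182 157.07051727]
 [401.12635957 239.40277106]]
```

View pics/w0.png

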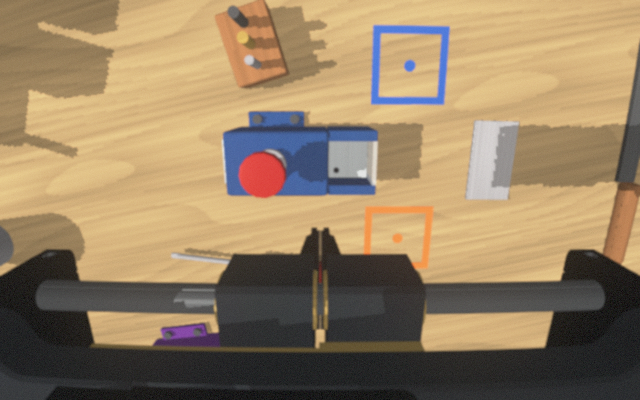

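The wrist view shows the blue feeder upright in the frame, red disc at (262,174), orange dot at (397,238). The camera was still settling, so I remeasure at rest with code.

```bash
cat >> h.py <<'E'
def wm(mask,z):
    n,l,st,c=cv2.connectedComponentsWithStats(mask.astype(np.uint8)); k=1+np.argmax(st[1:,4]); return c[k],st[k,4],px2w("wrist",[c[k]],z)[0]
E
python3 - <<'E'
from h import *
read_camera("wrist");read_camera("wrist");i=camera_info("wrist")
p,d=read_camera("wrist");p=p.astype(int);s=state();print(s["t"],s["eef_pos"],s["tcp_rot"])
r=(p[...,0]>150)&(p[...,1]<70)&(p[...,2]<70);r[215:]=0
print(wm(r,118))
o=(p[...,0]>200)&(p[...,1]>80)&(p[...,1]<150)&(p[...,2]<100);o[:200]=0;o[270:]=0;o[:,:380]=0;o[:,418:]=0;o[:220]=0;o[252:]=0
print(wm(o,0))
b=(p[...,2]>150)&(p[...,0]<110);b[:50]=0;b[85:]=0;b[:,:390]=0;b[:,430:]=0;print(wm(b,0))
E
```

```text
1.8 [556.17675374  57.585726   213.98022636] [ 3.14115979e+00  1.16267288e-03 -1.97604023e-01]
(array([271.74954628, 174.58257713]), np.int32(551), array([583.13563886,  90.81514516, 118.        ]))
(array([397. , 237.5]), np.int32(8), array([457.42669082, -17.30851117,   0.        ]))
(array([409.97183099,  65.32394366]), np.int32(71), array([648.56369702, -58.5312729 ,   0.        ]))
```

carry_out(
  moves=[
    {"dx":0.018,"dy":-0.0475,"dz":0,"twist":0},
    {"dx":0.018,"dy":-0.0475,"dz":0.04,"twist":0},
    {"dx":0.018,"dy":-0.0475,"dz":0.08,"twist":0},
    {"dx":0.018,"dy":-0.0475,"dz":0.088,"twist":0},
    {"dx":0.018,"dy":-0.0475,"dz":0.088,"twist":0},
  ],
)

```text
t: 2.3
eef_pos: [582.9, 98.6, 126.1]
tcp_rot: [3.141, 0.002, -0.201]
ft_force: [0.3, -0.6, 0.3]
opening: 0.002
```

carry_out(
  moves=[
    {"dx":0,"dy":0,"dz":0.004,"twist":0},
    {"dx":0,"dy":0,"dz":0.008,"twist":0},
    {"dx":0,"dy":0,"dz":0.012,"twist":0},
    {"dx":0,"dy":0,"dz":0.016,"twist":0},
    {"dx":0,"dy":0,"dz":0.016,"twist":0},
  ],
)

```text
t: 2.8
eef_pos: [584.0, 99.5, 111.0]
tcp_rot: [-3.142, -0.002, -0.2]
ft_force: [1.8, -1.4, 4.4]
opening: 0.007
```

carry_out(
  moves=[
    {"dx":0,"dy":0,"dz":0.004,"twist":0},
    {"dx":0,"dy":0,"dz":0.008,"twist":0},
    {"dx":0,"dy":0,"dz":0.012,"twist":0},
    {"dx":0,"dy":0,"dz":0.016,"twist":0},
    {"dx":0,"dy":0,"dz":0.019,"twist":0},
  ],
)

```text
t: 3.3
eef_pos: [584.1, 99.6, 92.3]
tcp_rot: [-3.142, -0.002, -0.2]
ft_force: [0.4, -2.5, 8.1]
opening: 0.005
```

carry_out(
  moves=[
    {"dx":0,"dy":0,"dz":0.002,"twist":0},
    {"dx":0,"dy":0,"dz":0.003,"twist":0},
    {"dx":0,"dy":0,"dz":0.004,"twist":0},
    {"dx":0,"dy":0,"dz":0.004,"twist":0},
    {"dx":0,"dy":0,"dz":0.004,"twist":0},
  ],
)

```text
t: 3.8
eef_pos: [584.1, 99.6, 88.5]
tcp_rot: [-3.142, -0.002, -0.2]
ft_force: [0.4, -2.9, 7.2]
opening: 0.007
```

carry_out(
  moves=[
    {"dx":0,"dy":0,"dz":0.001,"twist":0},
    {"dx":0,"dy":0,"dz":0.0015,"twist":0},
    {"dx":0,"dy":0,"dz":0.0015,"twist":0},
  ],
)

```text
t: 4.1
eef_pos: [584.1, 99.6, 88.2]
tcp_rot: [-3.141, -0.003, -0.199]
ft_force: [-4.6, -2.9, 19.7]
opening: 0.006
```

The hard stop is reached (force rises, z holds at 88.2). I let it up at the same pace.

carry_out(
  moves=[
    {"dx":0,"dy":0,"dz":-0.004,"twist":0},
    {"dx":0,"dy":0,"dz":-0.008,"twist":0},
    {"dx":0,"dy":0,"dz":-0.012,"twist":0},
    {"dx":0,"dy":0,"dz":-0.016,"twist":0},
    {"dx":0,"dy":0,"dz":-0.02,"twist":0},
  ],
)

```text
t: 4.6
eef_pos: [583.8, 99.8, 106.6]
tcp_rot: [-3.141, -0.001, -0.2]
ft_force: [2.7, -0.6, 2.8]
opening: 0.004
```

carry_out(
  moves=[
    {"dx":0,"dy":0,"dz":-0.004,"twist":0},
    {"dx":0,"dy":0,"dz":-0.008,"twist":0},
    {"dx":0,"dy":0,"dz":-0.012,"twist":0},
    {"dx":0,"dy":0,"dz":-0.03,"twist":0},
    {"dx":0,"dy":0,"dz":-0.07,"twist":0},
  ],
)

```text
t: 5.1
eef_pos: [581.6, 99.8, 174.0]
tcp_rot: [3.14, 0.007, -0.2]
ft_force: [1.0, -0.7, -1.0]
opening: 0.008
```

carry_out(
  moves=[
    {"dx":0,"dy":0,"dz":-0.036,"twist":0},
    {"dx":0,"dy":0,"dz":-0.036,"twist":0},
    {"dx":0,"dy":0,"dz":-0.036,"twist":0},
  ],
  grip=0.012,
)

```text
t: 5.4
eef_pos: [583.0, 99.9, 212.2]
tcp_rot: [-3.142, 0.0, -0.2]
ft_force: [0.1, -0.5, -0.6]
opening: 0.117
```

```bash
python3 - <<'E'
from h import *
read_camera("wrist");i=camera_info("wrist")
p,d=read_camera("wrist");save("w1.png",p);s=state();print(s["t"],s["eef_pos"],s["tcp_rot"],s["opening"],s["ft_force"])
c=p[80:280,280:540];cv2.imwrite("pics/w1c.png",cv2.resize(c,None,fx=3,fy=3,interpolation=cv2.INTER_CUBIC)[:,:,::-1])
print(w2px("wrist",[(557,-31.3,8),(457.5,-16,0),(584,100,118)]))
E
```

```text
5.5 [582.68187307  99.76742509 210.83115464] [ 3.14094002e+00  2.46530755e-03 -1.99768323e-01] 0.12313986822880284 [ 0.19406053  0.57984325 -0.93616439]
[[439.95661919 171.36261228]
 [433.77545822 251.53002484]
 [319.08833726 198.23729084]]
```

View pics/w1c.png

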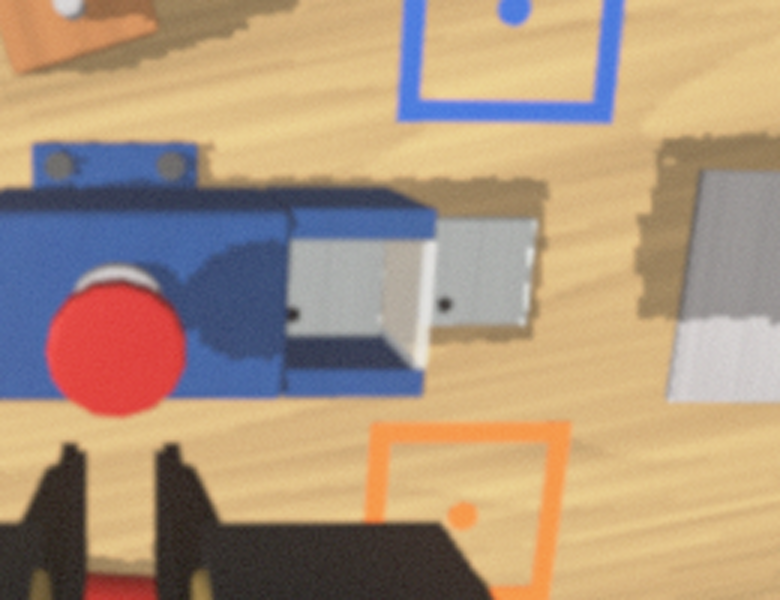

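The crop shows exactly one blank lying flat in front of the slot: right corners at crop (538,218) and (528,326), hole at (445,304). The rest of the stack is inside and the plunger is up at (116,348). Next I compute the blank's position.

```bash
python3 - <<'E'
from h import *
c=lambda L:[(280+(x+.5)/3-.5,80+(y+.5)/3-.5) for x,y in L]
X=px2w("wrist",c([(538,218),(528,326),(442,218),(434,326)]),8)[:,:2];O=px2w("wrist",c([(462,516)]))[0,:2]
print(X,O)
v=X[0]-X[1];print(np.linalg.norm(v),np.degrees(np.arctan2(*v[::-1])))
a=np.radians(78.5);ux=np.array([np.cos(a),np.sin(a)]);uy=np.array([-ux[1],ux[0]])
C=(X[0]+X[1])/2+20*ux;print("blank",C);print("delta to target feeder axes",(O-C)@ux,(O-C)@uy)
for D in(C-40*uy,):print("prepush",D)
E
```

```text
[[574.07108429 -54.51133107]
 [534.0150788  -46.86628291]
 [580.95675971 -19.54825989]
 [541.11540629 -11.72916205]] [457.34692512 -15.84992304]
40.77904285976421 -10.805460465767087
blank [558.03044023 -31.0903129 ]
delta to target feeder axes -5.138629910403753 101.7007088494661
prepush [597.22742842 -39.06503027]
```

carry_out(
  moves=[
    {"dx":0.015,"dy":0.044,"dz":0,"twist":0},
    {"dx":0.03,"dy":0.088,"dz":0,"twist":0},
    {"dx":0.046,"dy":0.133,"dz":0,"twist":0},
    {"dx":0.046,"dy":0.133,"dz":0.04,"twist":0},
    {"dx":0.046,"dy":0.133,"dz":0.08,"twist":0},
  ],
  grip=0.02,
)

```text
t: 6.0
eef_pos: [601.9, -41.3, 130.3]
tcp_rot: [3.142, 0.0, -0.202]
ft_force: [0.7, 0.4, 0.3]
opening: 0.209
```

carry_out(
  moves=[
    {"dx":0,"dy":0,"dz":0.04,"twist":0},
    {"dx":0,"dy":0,"dz":0.08,"twist":0},
    {"dx":0,"dy":0,"dz":0.1,"twist":0},
    {"dx":0,"dy":0,"dz":0.115,"twist":0},
    {"dx":0,"dy":0,"dz":0.115,"twist":0},
  ],
)

```text
t: 6.5
eef_pos: [600.9, -39.5, 14.7]
tcp_rot: [3.141, 0.004, -0.2]
ft_force: [1.2, -1.1, 0.3]
opening: 0.209
```

carry_out(
  moves=[
    {"dx":0,"dy":0,"dz":0.006,"twist":0},
    {"dx":0,"dy":0,"dz":0.012,"twist":0},
    {"dx":0,"dy":0,"dz":0.012,"twist":0},
    {"dx":0,"dy":0,"dz":0.012,"twist":0},
  ],
)

```text
t: 6.9
eef_pos: [602.4, -39.7, 5.6]
tcp_rot: [3.142, -0.001, -0.2]
ft_force: [0.2, 0.1, -0.4]
opening: 0.212
```

```bash
python3 - <<'E'
from h import *
read_camera("wrist");i=camera_info("wrist")
p,d=read_camera("wrist");save("w2.png",p);s=state();print(s["t"],s["eef_pos"],s["tcp_rot"],s["opening"],s["ft_force"])
E
```

```text
7.0 [602.4187298  -39.77409182   5.65323777] [ 3.14151789e+00 -8.64162116e-04 -1.99676098e-01] 0.2105868816027393 [-1.25439056 -0.48862216 -0.26783861]
```

View pics/w2.png

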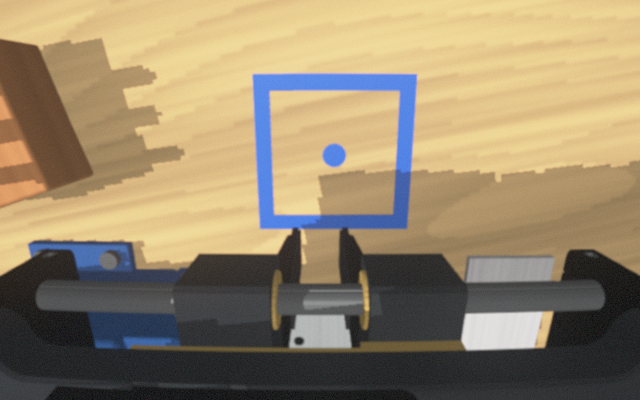

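The fingers straddle the blank's centre line just behind it; the blank shows between them with its hole at (299,341). I lower 2 mm and push along tool -x.

carry_out(
  moves=[
    {"dx":0,"dy":0,"dz":0.002,"twist":0},
    {"dx":-0.007,"dy":0,"dz":0.002,"twist":0},
    {"dx":-0.013,"dy":0,"dz":0.002,"twist":0},
    {"dx":-0.018,"dy":0,"dz":0.002,"twist":0},
    {"dx":-0.023,"dy":0,"dz":0.002,"twist":0},
  ],
)

```text
t: 7.5
eef_pos: [579.1, -35.1, 3.2]
tcp_rot: [3.142, -0.0, -0.2]
ft_force: [0.1, -0.1, -0.3]
opening: 0.211
```

carry_out(
  moves=[
    {"dx":-0.006,"dy":0,"dz":0,"twist":0},
    {"dx":-0.012,"dy":0.001,"dz":0,"twist":0},
    {"dx":-0.018,"dy":0.001,"dz":0,"twist":0},
    {"dx":-0.024,"dy":0.002,"dz":0,"twist":0},
    {"dx":-0.03,"dy":0.002,"dz":0,"twist":0},
  ],
)

```text
t: 8.0
eef_pos: [549.4, -31.2, 3.2]
tcp_rot: [3.142, -0.0, -0.2]
ft_force: [0.7, 0.0, 0.4]
opening: 0.21
```

carry_out(
  moves=[
    {"dx":-0.006,"dy":0,"dz":0,"twist":0},
    {"dx":-0.012,"dy":0.001,"dz":0,"twist":0},
    {"dx":-0.018,"dy":0.001,"dz":0,"twist":0},
    {"dx":-0.024,"dy":0.002,"dz":0,"twist":0},
    {"dx":-0.03,"dy":0.002,"dz":0,"twist":0},
  ],
)

```text
t: 8.5
eef_pos: [519.5, -27.2, 3.1]
tcp_rot: [3.142, -0.0, -0.2]
ft_force: [0.7, 0.2, 0.2]
opening: 0.214
```

```bash
python3 - <<'E'
from h import *
p,d=read_camera("top");save("t1.png",p);s=state();print(s["t"],s["eef_pos"],s["tcp_rot"],s["opening"],s["ft_force"])
q,d=read_camera("scene");save("s1.png",q)
a=cv2.resize(p[140:240,280:400],(600,500),interpolation=cv2.INTER_CUBIC)[:, :400]; b=cv2.resize(q[190:270,240:360],None,fx=400/120,fy=400/120,interpolation=cv2.INTER_CUBIC)
o=np.zeros((500,800,3),np.uint8);o[:,:400]=a;o[:b.shape[0],400:]=b;save("c1.png",o)
E
```

```text
8.55 [518.56325272 -26.92223793   3.06427176] [ 3.14148003e+00  1.05301549e-03 -1.99723153e-01] 0.20876181845210562 [ 0.32757771 -0.10544577 -0.54915211]
```

View pics/c1.png

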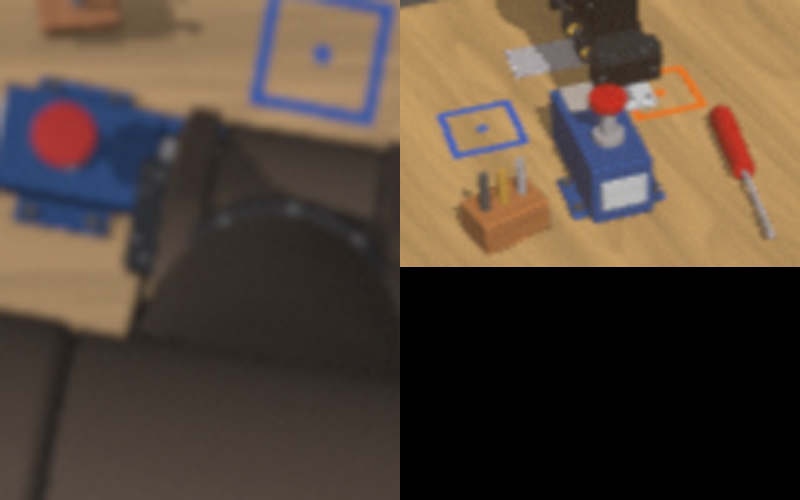

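The scene half shows the blank ahead of the gripper entering the orange outline (crop (640,97)). The top view is blocked by the arm. I push 30 mm more, then back off, rise and look.

carry_out(
  moves=[
    {"dx":-0.006,"dy":0,"dz":0,"twist":0},
    {"dx":-0.012,"dy":0.0005,"dz":0,"twist":0},
    {"dx":-0.018,"dy":0.001,"dz":0,"twist":0},
    {"dx":-0.024,"dy":0.001,"dz":0,"twist":0},
    {"dx":-0.03,"dy":0.001,"dz":0,"twist":0},
  ],
)

```text
t: 9.1
eef_pos: [489.8, -22.1, 3.1]
tcp_rot: [3.141, 0.0, -0.2]
ft_force: [0.4, -0.1, -0.7]
opening: 0.209
```

carry_out(
  moves=[
    {"dx":0,"dy":0,"dz":0,"twist":0},
    {"dx":0.004,"dy":0,"dz":0,"twist":0},
    {"dx":0.015,"dy":0,"dz":0,"twist":0},
    {"dx":0.015,"dy":0,"dz":-0.01,"twist":0},
    {"dx":0.015,"dy":0,"dz":-0.04,"twist":0},
  ],
)

```text
t: 9.6
eef_pos: [504.7, -25.2, 42.3]
tcp_rot: [3.141, 0.004, -0.2]
ft_force: [0.4, -0.3, 1.3]
opening: 0.209
```

carry_out(
  moves=[
    {"dx":0,"dy":0,"dz":-0.05,"twist":0},
    {"dx":0,"dy":0,"dz":-0.1,"twist":0},
    {"dx":0,"dy":0,"dz":-0.15,"twist":0},
    {"dx":-0.05,"dy":0,"dz":-0.17,"twist":0},
    {"dx":-0.09,"dy":0,"dz":-0.17,"twist":0},
  ],
)

```text
t: 10.1
eef_pos: [416.8, -7.3, 215.9]
tcp_rot: [-3.142, -0.005, -0.2]
ft_force: [0.1, -0.6, -0.8]
opening: 0.206
```

carry_out(
  moves=[
    {"dx":0,"dy":0.0,"dz":0,"twist":0},
    {"dx":0,"dy":0,"dz":0,"twist":0},
    {"dx":0,"dy":0,"dz":0,"twist":0},
  ],
)

```text
t: 10.4
eef_pos: [417.8, -7.5, 213.5]
tcp_rot: [3.142, -0.001, -0.2]
ft_force: [-0.3, 0.1, -0.8]
opening: 0.215
```

```bash
python3 - <<'E'
from h import *
i=camera_info("wrist");print(w2px("wrist",[(457.4,-16,0)]))
p,d=read_camera("wrist");save("w3.png",p);s=state();print(s["t"],s["eef_pos"],s["tcp_rot"])
E
```

```text
[[320.19635969 134.71910002]]
10.45 [417.78678979  -7.54726347 213.20639289] [ 3.14151738e+00 -3.84234803e-04 -1.99874005e-01]
```

View pics/w3.png

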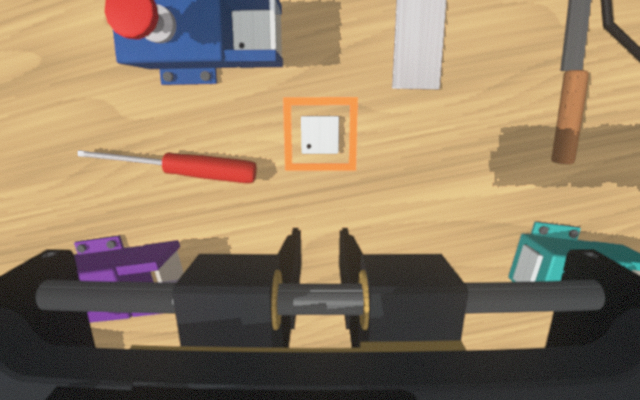

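The blank (320,134.5) is centred in the orange outline (284–357, 98–170) and lies flat. The rest of the stack is in the feeder, and the other things look undisturbed. I hand in.

```bash
python3 -c "
from h import *
print(job_done())"
```

```text
the job is handed in; nothing more can be done
None
```

The job is done and handed in: one blank came out of the blue feeder and now lies flat in the middle of the orange square. No verdict was reported.

- **Press:** I pressed the red plunger once with the shut fingertips until it met the hard stop at z ≈ 88 mm, where the force rose to about 20 N. I then let it back up. The picture afterwards showed one blank at the outlet and the plunger up.
- **Push:** I pushed the blank about 100 mm sideways along the bench with two slightly opened fingertips, backed off and rose clear.
- **Last check:** In the last wrist picture, at about 10.5 s, the blank's centre was at (320,134.5) and the outline's centre at about (320.5,134.5), an offset of roughly 1 mm. The stack was still in the feeder and the arm was touching nothing. The things in view looked unmoved; the tin, bottle and punch block were outside that last picture.
- **Disagreements:** One automatic colour measurement of the plunger was about 9 mm off because the mask caught only part of the disc. I dropped it in favour of the top-camera reading, and the later wrist view matched that reading.

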